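# Square the orange tube rack against the bench stop rail

### The job

Slide the orange tube rack across the bench until its long side lies parallel against the aluminium stop rail, with neither end of the rack sticking out past the end of the rail; pushing near its two ends in turn is the easy way. Do not lift or tip the rack, and leave the green rack and the foil-sealed plate where they are.

Things in the scene. Friction and masses are not known exactly. Their poses are not given: they have to be found in the camera images.
- tube_rack: Loose empty orange tube rack: flat block with rows of holes, 68 mm (own x) by 220 mm (own y; 233 with thin end lugs that touch nothing), 28 mm high, 0.1 to 0.2 kg, slides easily. Origin: centre of its underside, z up. It starts on the robot's side of the rail, up to 20 degrees out of parallel, +x long side facing the rail, -x long side facing the robot.
- stop_rail: Fixed bright aluminium angle strip, 320 mm long (own y), up to 21 degrees askew to the bench, on its left or right half. Upright leg 25 mm high, 4 mm thick; its flat leg with three screws reaches 28 mm away from the robot. Origin: on the bench, middle of the upright's front face (towards the robot); own x points away from the robot, square to that face, z up. A flush rack has its centre at x = -34 mm here.
- green_rack: Bystander: loose green 96-hole rack, 116 by 80 mm, 17 mm high, at the far left of the bench. Origin: centre of its underside. Leave it alone.
- well_plate: Bystander: loose clear 96-well plate with a grey foil seal, 86 by 127 mm, 18 mm high, on the half of the bench without the rail. Origin: centre of its underside. Leave it alone.

How it is judged:
By the outcome, as a careful person would: the job done as asked, in the order asked, and still so for the second after the job is handed in, with the robot touching nothing.
It also fails if it takes over 51 s, if anything falls off the work surface, if the arm or the gripper's body presses on something with over 40 N, if the wrist force passes 120 N, or if a joint passes its speed limit or range.

### The arm

A 6-joint arm with a two-finger parallel gripper is mounted at the origin on a cart in front of the work surface, level with it; the furniture and walls round the work are solid. World frame = base frame: x ahead of the robot, y to its left, z up, the work surface at z = 0. Lengths are in m, angles in degrees, forces in N, time in s.
With the tool pointing down it reaches from about 0.275 to 0.725 m from the base axis. Payload 5.6 kg.
Tool frame: the origin (TCP) lies at the very end of the fingers, on their centre line; the grasp point (between the pads) lies 19 mm behind it; z points along the fingers, y is the line along which they close (so a half turn about z gives the same grasp; the last joint's range is limited). The gripper opens to 85 mm and grips with 20 to 120 N. Pads are 22 mm wide; open, the fingers measure 114 mm over their backs; the gripper's body (76 mm by 85 mm) begins 54 mm behind the grasp point. The pads swing forward as they close: fully open they stand 13 mm farther back than shut.
Start: joints at [-55.371, 14.616, 6.199, 0, -81.583, -16.306], TCP at [0.173, -0.522, 0.231] pointing down, gripper open.
Joint ranges: [-168.99, 168.99], [-69.2, 112.95], [-62.41, 85.93], [-164.36, 98.24], [-168.68, -3.75], [-174.98, 174.98]. Speed limits (degrees/s): [147.25, 147.25, 180, 180, 180, 180].

### API

Orientations are given as [roll, pitch, yaw] about the fixed x, y, z axes, in that order (R = Rz(yaw) Ry(pitch) Rx(roll)).
In Python, from workcell import bot gives the robot as it stands.
- The arm moves only by the tool move_arm, never from a script. Its argument "motion" is a list of rows, each a list of 3 entries, a list of its own where there are three numbers: the shift along the tool's x, y, z in units of 50 mm (1.0 is 50 mm), then the turn about the tool's z in units of 8 degrees (1.0 is 8 degrees), then the opening, from 0 (shut) to 1 (fully open). In form: [[[x, y, z], yaw, claw], ...]. A call has 1 to 8 rows; each row shifts and turns the commanded pose from where the row before left it, along the tool's axes as they then stand; what a row does not reach is not made up. A row lasts 1/10 s, in which the tool goes at most 50 mm and 8.59 degrees, less where a joint would pass 70% of its speed; a pose out of reach is approached as far as the arm can. A call is refused whole if a number of a shift passes 1 or a number of a turn 1, either way. A call with a gripper value outside its range is refused whole. The fingers move at their own pace and stop on an object; "grip_force" is the grip in N (left out, the last holds). Time passes only in rows, so rows that do not move let the fingers close. It gives the time, the measured TCP pose, the force, the opening and the grip force at its end, in the units of the state.
- bot.observe(): the state, without advancing time (a new reading comes with each control period).
- bot.snapshot(name): name is "scene" or "top" or "wrist"; returns (picture, depth): 400x640x3 uint8, red, green, blue; 400x640 float32, m along the optical axis (not along the pixel's ray), 0 where there is no reading.
- bot.camera_info(name): a dict with "fx", "fy", "cx", "cy" (pixels), "R" (3x3) and "t" (3): a world point X has camera coordinates R X + t; the wrist camera has in their place "T_tool_cam" (4x4, takes a point from camera to tool coordinates, whose origin is the TCP and whose axes are the flange's). Camera axes: x right, y down, z forward; pixel columns grow to the right and rows downward; lengths in m; the calibration is good to about 2 mm. A picture is of the moment at which its call begins: read the wrist's pose just before it. camera_info takes no time and is no camera call.
- bot.sign_off(): hands the job in; it is judged then, once.
The state is a dict: "t": time; "qpos": joint angles; "joint_vel": joint speeds; "joint_torque": joint torques, N m; "ee_pos": TCP position; "orientation": TCP orientation; "wrist_force": force on the tool from outside, world axes, zero at the start; "ft_torque": the same for the moment, N m; "finger_gap": finger opening in m; "grasp_force": force on a finger pad.
Only numpy, scipy, OpenCV 4.12 (cv2) and the standard library are available. Lean on these libraries where they do the work, as an engineer would, in place of code of your own. Each camera call takes 0.05 s, during which the arm holds its last target. There are 200 camera calls.

## Working session

There is one attempt and no reset: what is moved stays moved. The work goes in short steps, Python scripts to look and compute and a tool call to move; the robot and the scene stay as the last step left them, time stands still between calls to the robot, and variables do not carry over. Pictures are saved under pics/ and viewed, at most 10 in all, crops included, and the job is handed in when it is done.

Besides the shell and the picture viewer there is one more tool, called after "Call:" in YAML: its name, and indented under it one key for each argument. move_arm: Moves the arm, as the interface text tells. Its arguments: {"type":"object","properties":{"motion":{"type":"array"},"grip_force":{"type":"number"}},"required":["motion"]}

```bash
mkdir -p pics
cat > h.py <<'E'
import numpy as np, cv2
from workcell import bot
def snap(cam,name):
    p,d=bot.snapshot(cam); cv2.imwrite(f'pics/{name}.png',p[:,:,::-1]); np.save(f'pics/{name}.npy',d); return p,d
def world(cam,d):
    c=bot.camera_info(cam); v,u=np.mgrid[:400,:640]
    P=np.stack([(u-c['cx'])/c['fx']*d,(v-c['cy'])/c['fy']*d,d],-1)
    return (P-np.array(c['t']))@np.array(c['R'])
E
python3 - <<'E'
from h import *
p,d=snap('top','top1'); W=world('top',d); np.save('pics/W1.npy',W)
hsv=cv2.cvtColor(p,cv2.COLOR_RGB2HSV)
m=(hsv[...,0]>5)&(hsv[...,0]<22)&(hsv[...,1]>150)&(d>0)
n,l,s,c=cv2.connectedComponentsWithStats(m.astype('uint8'))
for i in range(1,n):
    if s[i,4]>200:
        q=W[l==i]; print(s[i],np.median(q,0),cv2.minAreaRect((q[:,:2]*1000).astype('float32')))
o=bot.observe(); print(o['t'],o['ee_pos'],o['orientation'])
E
```

```text
[519 162  36  27 663] [ 0.59565136 -0.57088697  0.05469597] ((594.7075805664062, -572.4595336914062), (76.78839874267578, 116.7839584350586), 12.649248123168945)
[ 267  188   68   35 1292] [0.47861752 0.21465991 0.02705831] ((479.5508728027344, 216.69021606445312), (229.14039611816406, 68.2468032836914), 78.12348175048828)
0.05 [ 0.17278685 -0.5216074   0.2303888 ] [ 1.79887937e+02 -3.81728328e-03 -1.61681930e+02]
```

View pics/top1.png

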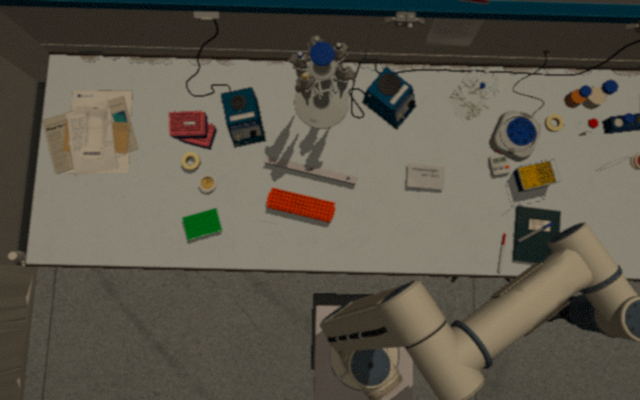

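The top view shows the orange rack at px (267–335, 188–223). The rail lies above it at (265–357, 160–187), the foil plate at (425,178) and the green rack at (202,225). Next I'll measure the rail.

Run:
```python
from h import *
p=cv2.imread('pics/top1.png'); cv2.imwrite('pics/crop1.png',cv2.resize(p[150:235,250:370],None,fx=6,fy=6,interpolation=cv2.INTER_CUBIC))
p,d=snap('scene','sc1'); W=world('scene',d)
c=bot.camera_info('scene'); print(c['fx'],-np.array(c['R']).T@c['t'])
for nm,W in(('top',np.load('pics/W1.npy')),('scene',W)):
    x,y,z=W[...,0],W[...,1],W[...,2]
    m=(z>.012)&(z<.032)&(x>.45)&(x<.72)&(y>-.0)&(y<.38)
    n,l,s,_=cv2.connectedComponentsWithStats(m.astype('uint8'))
    for i in range(1,n):
        if s[i,4]>25:
            q=W[l==i]; print(nm,s[i],q.mean(0),cv2.minAreaRect((q[:,:2]*1000).astype('float32')))
```

```text
483.2346939561228 [-0.44165198  1.02410926  0.87174158]
top [255 135  11   8  39] [0.70013874 0.35851786 0.02187432] ((699.9918212890625, 357.3011169433594), (15.827322959899902, 40.29500198364258), 35.906089782714844)
top [265 161  91  24 169] [0.59018308 0.18544854 0.02185669] ((592.1663208007812, 187.3107452392578), (314.7644958496094, 8.723089218139648), 77.80992126464844)
top [267 187  69  28 866] [0.48581125 0.22478189 0.02573686] ((480.48992919921875, 215.21157836914062), (231.6466827392578, 68.97975158691406), 78.11701965332031)
scene [245 184  87  34 317] [0.59377161 0.20414488 0.01864548] ((590.2997436523438, 194.13340759277344), (319.16485595703125, 15.136560440063477), 77.67294311523438)
scene [270 199  69  37 977] [0.48436648 0.24455337 0.02586973] ((483.6498107910156, 222.39248657226562), (234.0194854736328, 77.3437728881836), 79.2323989868164)
scene [224 202   8  10  45] [0.70178528 0.36428909 0.02194306] ((700.3150024414062, 365.5923156738281), (13.09066104888916, 32.08206558227539), 26.048229217529297)
```

View pics/crop1.png

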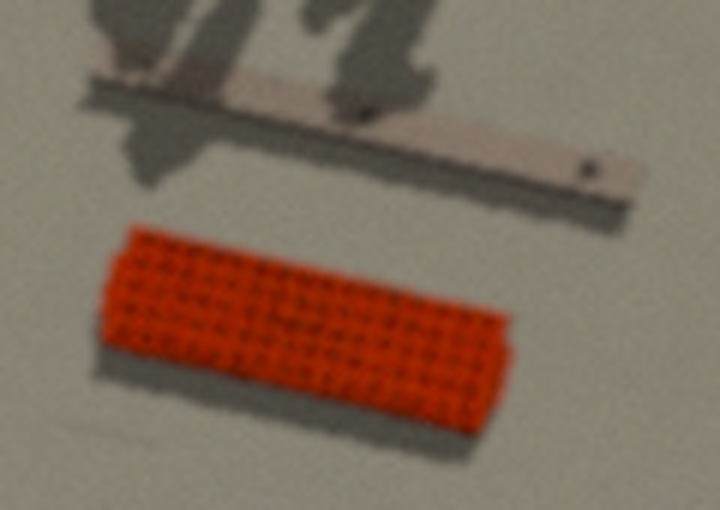

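View pics/sc1.png

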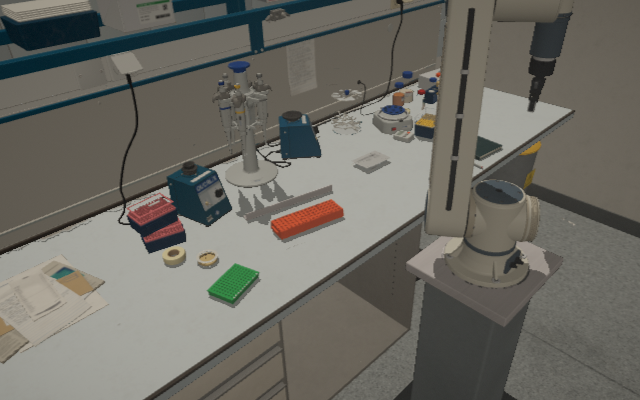

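The top and scene cameras agree:

| Item | Centre (x, y) in m | Yaw |
|---|---|---|
| Rail | about (0.591, 0.187) | about -12.2° |
| Rack | about (0.480, 0.216) | nearly parallel to the rail |

The rack is 5 mm off the rail's middle and about 81 mm short of flush. I'll open the gripper, line the closing line up with the rail and push with both fingers from behind.

Call:
move_arm:
  motion:
    - [[0,0,0],0.95,1]
    - [[0,0,0],0.95,1]
    - [[0,0,0],0.95,1]
    - [[0,0,0],0.95,1]
    - [[-0.06,0.6,0],0,1]
    - [[-0.06,0.7,0],0,1]
    - [[-0.06,0.7,0],0,1]
    - [[-0.06,0.7,0],0,1]

```text
t: 0.9
ee_pos: [0.2129, -0.3911, 0.2307]
orientation: [180.0, -0.0, 167.9]
wrist_force: [0.0, 0.4, 1.0]
finger_gap: 0.0855
grasp_force: 0.0
```

Call:
move_arm:
  motion:
    - [[-0.07,0.7,0],0,1]
    - [[-0.07,0.7,0],0,1]
    - [[-0.07,0.7,0],0,1]
    - [[-0.07,0.7,0],0,1]
    - [[-0.07,0.7,0],0,1]
    - [[-0.07,0.7,0],0,1]
    - [[-0.07,0.7,0],0,1]
    - [[-0.07,0.7,0],0,1]

```text
t: 1.7
ee_pos: [0.2987, -0.1232, 0.2312]
orientation: [180.0, 0.0, 167.9]
wrist_force: [1.0, -0.1, 0.9]
finger_gap: 0.0853
grasp_force: 0.0
```

Call:
move_arm:
  motion:
    - [[-0.06,0.8,0],0,1]
    - [[-0.06,0.9,0],0,1]
    - [[-0.06,0.9,0],0,1]
    - [[-0.06,0.9,0],0,1]
    - [[-0.06,0.9,0],0,1]
    - [[-0.06,0.9,0],0,1]
    - [[-0.06,0.9,0],0,1]
    - [[0,0.5,0],0,1]

```text
t: 2.5
ee_pos: [0.3896, 0.2012, 0.2304]
orientation: [-179.9, -0.1, 168.0]
wrist_force: [0.6, -0.5, 0.1]
finger_gap: 0.0855
grasp_force: 0.0
```

Call:
move_arm:
  motion:
    - [[0,0,0],0,1]
    - [[0,0,0.5],0,1]
    - [[0,0,0.6],0,1]
    - [[0,0,0.6],0,1]
    - [[0,0,0.5],0,1]
    - [[0,0,0],0,1]
    - [[0,0,0],0,1]

```text
t: 3.2
ee_pos: [0.3897, 0.1982, 0.1219]
orientation: [-180.0, 0.0, 167.9]
wrist_force: [-0.9, 0.7, 1.6]
finger_gap: 0.0848
grasp_force: 0.0
```

Run:
```python
from h import *
o=bot.observe(); print(o['t'],o['ee_pos'],o['orientation'],o['qpos'])
import json; np.save('pics/pose.npy',np.r_[o['ee_pos'],o['orientation']])
snap('wrist','w1'); print(bot.camera_info('wrist'))
```

```text
3.2 [0.38972238 0.19815959 0.12192702] [-1.79968733e+02  2.44236697e-02  1.67923151e+02] [ 4.76644029e+01  5.74038264e+00 -2.13241046e+01  4.13781186e-02
 -6.29502188e+01 -1.49760081e+02]
{'fx': 285.9285420051394, 'fy': 285.9285420051394, 'cx': 315.13068398169224, 'cy': 195.78676482557475, 'T_tool_cam': array([[ 4.95637263e-04, -9.47620274e-01, -3.19398765e-01,
         8.33083156e-02],
       [ 9.99999797e-01,  5.97324347e-04, -2.20412558e-04,
        -6.69366623e-04],
       [ 3.99652068e-04, -3.19398591e-01,  9.47620378e-01,
        -1.43267616e-01],
       [ 0.00000000e+00,  0.00000000e+00,  0.00000000e+00,
         1.00000000e+00]])}
```

View pics/w1.png

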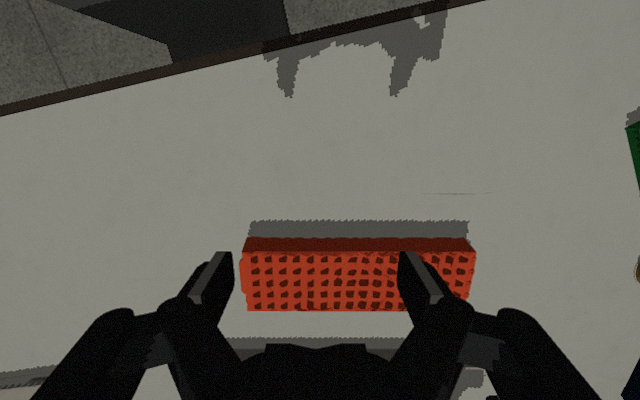

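The wrist view shows the rack's near top edge running level from (243,252) to (475,252), so it is parallel to the tool's y axis. The fingers are centred near column 318, while the rack is centred near 358. I'll work out the exact offsets.

Run:
```python
from h import *
c=bot.camera_info('wrist'); d=np.load('pics/w1.npy'); p=cv2.imread('pics/w1.png')
v,u=np.mgrid[:400,:640]
P=np.stack([(u-c['cx'])/c['fx']*d,(v-c['cy'])/c['fy']*d,d],-1)@c['T_tool_cam'][:3,:3].T+c['T_tool_cam'][:3,3]
h=cv2.cvtColor(p,cv2.COLOR_BGR2HSV); m=((h[...,0]<22)&(h[...,1]>150)&(h[...,2]>50)&(d>.1)&(v>225))
m=cv2.morphologyEx(m.astype('uint8'),cv2.MORPH_OPEN,np.ones((3,3)))>0
q=P[m&(u>200)&(u<500)]; t=q[abs(q[:,2]-np.percentile(q[:,2],20))<.006]
print('z',np.percentile(t[:,2],[5,50,95]),'x',np.percentile(t[:,0],[1,99]),'y',np.percentile(t[:,1],[.5,99.5]))
for uu in(262,290,340,380,460): # near edge x per column
    k=q[abs(u[m&(u>200)&(u<500)]-uu)<3]; k=k[k[:,2]<.1219-.02]; print(uu,k[:,0].max().round(4),k[:,1].mean().round(4))
# finger tips
f=(d>0)&(d<.2); z=P[f]; s=z[z[:,2]>z[:,2].max()-.008]; print('fing',z[:,2].max(),s.min(0),s.max(0))
o=bot.observe(); y=np.radians(o['orientation'][2]); X=np.array([np.cos(y),np.sin(y)]);Y=np.array([np.sin(y),-np.cos(y)])
for n,C in(('rack',(.480,.216)),('rail',(.591,.187))):
    D=np.array(C)-o['ee_pos'][:2]; print(n,D@X,D@Y)
```

```text
z [0.09034151 0.09235299 0.09627662] x [-0.11630695 -0.05026503] y [-0.06810715  0.14822559]
262 -0.0498 -0.052
290 -0.05 -0.0249
340 -0.0501 0.0235
380 -0.0498 0.0622
460 0.0138 0.1375
fing -0.012891007274614369 [-0.01014983 -0.05462634 -0.0208812 ] [ 0.01291569  0.05301802 -0.01289101]
rack -0.0841706008401083 0.0356343994530275
rail -0.1987806846394619 0.03048379837110067
```

Call:
move_arm:
  motion:
    - [[0,0.4,0],0,1]
    - [[0,0.35,0.3],0,1]
    - [[0,0,0.5],0,1]
    - [[0,0,0.5],0,1]
    - [[0,0,0.5],0,1]
    - [[0,0,0.4],0,1]
    - [[0,0,0.18],0,1]
    - [[0,0,0],0,1]

```text
t: 4.05
ee_pos: [0.3975, 0.2356, 0.0022]
orientation: [-180.0, -0.0, 167.9]
wrist_force: [-1.0, 0.1, -0.1]
finger_gap: 0.0852
grasp_force: 0.0
```

Call:
move_arm:
  motion:
    - [[-0.1,0,0],0,1]
    - [[-0.2,0,0],0,1]
    - [[-0.2,0,0],0,1]
    - [[-0.1,0,0],0,1]
    - [[-0.1,0,0],0,1]
    - [[-0.1,0,0],0,1]
    - [[-0.1,0,0],0,1]
    - [[-0.1,0,0],0,1]

```text
t: 4.85
ee_pos: [0.4463, 0.2246, 0.0022]
orientation: [-180.0, -0.0, 167.9]
wrist_force: [-1.9, 0.2, 0.7]
finger_gap: 0.0853
grasp_force: 0.8
```

Call:
move_arm:
  motion:
    - [[-0.1,0,0],0,1]
    - [[-0.12,0,0],0,1]
    - [[-0.12,0,0],0,1]
    - [[-0.12,0,0],0,1]
    - [[-0.12,0,0],0,1]
    - [[-0.12,0,0],0,1]
    - [[-0.1,0,0],0,1]
    - [[-0.1,0,0],0,1]

```text
t: 5.65
ee_pos: [0.4907, 0.2152, 0.0022]
orientation: [180.0, -0.0, 167.9]
wrist_force: [-1.8, 0.1, 0.5]
finger_gap: 0.0857
grasp_force: 0.6
```

Call:
move_arm:
  motion:
    - [[-0.1,0,0],0,1]
    - [[-0.08,0,0],0,1]
    - [[-0.06,0,0],0,1]
    - [[-0.06,0,0],0,1]
    - [[-0.04,0,0],0,1]
    - [[-0.04,0,0],0,1]

```text
t: 6.25
ee_pos: [0.5089, 0.2113, 0.0023]
orientation: [-180.0, -0.0, 167.9]
wrist_force: [-0.8, 0.8, 0.9]
finger_gap: 0.0856
grasp_force: 0.4
```

Call:
move_arm:
  motion:
    - [[-0.03,0,0],0,1]
    - [[-0.03,0,0],0,1]
    - [[-0.03,0,0],0,1]
    - [[0,0,0],0,1]

```text
t: 6.65
ee_pos: [0.5135, 0.2104, 0.0024]
orientation: [180.0, 0.0, 167.9]
wrist_force: [0.1, -0.4, 0.4]
finger_gap: 0.0853
grasp_force: 0.1
```

Call:
move_arm:
  motion:
    - [[-0.02,0,0],0,1]
    - [[-0.02,0,0],0,1]
    - [[0,0,0],0,1]

```text
t: 6.95
ee_pos: [0.5135, 0.2104, 0.0023]
orientation: [-180.0, -0.2, 167.9]
wrist_force: [-7.7, 3.0, 6.1]
finger_gap: 0.0854
grasp_force: 4.3
```

Call:
move_arm:
  motion:
    - [[-0.015,0,0],0,1]
    - [[0,0,0],0,1]

```text
t: 7.15
ee_pos: [0.5136, 0.2104, 0.0023]
orientation: [-180.0, -0.2, 167.9]
wrist_force: [-11.1, 3.3, 8.2]
finger_gap: 0.0855
grasp_force: 5.9
```

Run:
```python
from h import *
o=bot.observe(); print(o['wrist_force'],o['ft_torque'],o['grasp_force'],o['ee_pos'],o['orientation'])
p,d=snap('top','top2'); W=world('top',d)
cv2.imwrite('pics/crop2.png',cv2.resize(p[140:215,250:370,::-1],None,fx=6,fy=6,interpolation=cv2.INTER_CUBIC))
```

```text
[-11.14095557   3.29768753   8.16990558] [1.46224331 3.68154787 0.12115391] 5.864431271329522 [0.5135521  0.21037433 0.00234539] [-179.98623531   -0.2132998   167.90954978]
```

View pics/crop2.png

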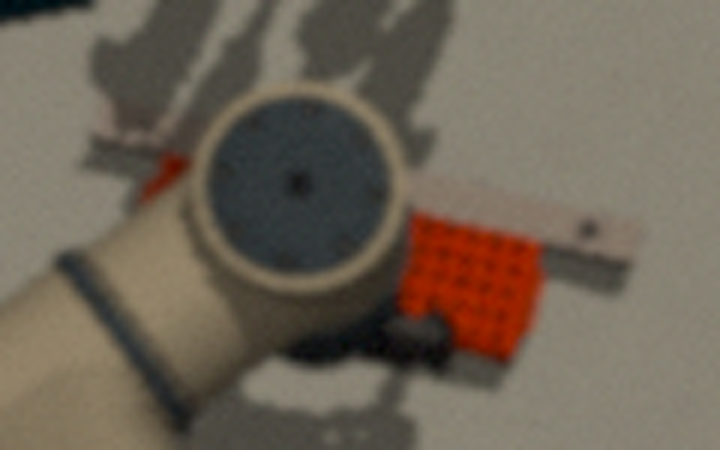

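The arm covers the middle, but the rack's right end at crop (415–545, 215–250) sits tight against the rail and is well inside its end. Now I'll back off straight, raise the arm and check.

Call:
move_arm:
  motion:
    - [[0.05,0,0],0,1]
    - [[0.2,0,0],0,1]
    - [[0.5,0,0],0,1]
    - [[0.5,0,0],0,1]
    - [[0.3,0,-0.5],0,1]
    - [[0,0,-0.8],0,1]
    - [[0,0,-0.8],0,1]
    - [[0,0,-0.4],0,1]

```text
t: 8.0
ee_pos: [0.4412, 0.227, 0.1311]
orientation: [179.8, 0.3, 168.0]
wrist_force: [-0.1, 0.8, -0.2]
finger_gap: 0.0852
grasp_force: 0.0
```

Call:
move_arm:
  motion:
    - [[0,-0.6,0],0,1]
    - [[0,-0.9,0],0,1]
    - [[0,-0.9,0],0,1]
    - [[0,-0.9,0],0,1]
    - [[0,-0.9,0],0,1]
    - [[0,-0.9,0],0,1]
    - [[0,-0.5,0],0,1]
    - [[0,0,0],0,1]

```text
t: 8.8
ee_pos: [0.3803, -0.05, 0.1273]
orientation: [-180.0, 0.0, 167.7]
wrist_force: [0.5, -0.3, -0.5]
finger_gap: 0.0855
grasp_force: 0.0
```

Run:
```python
from h import *
p,d=snap('top','top3'); W=world('top',d)
cv2.imwrite('pics/crop3.png',cv2.resize(p[140:230,250:370,::-1],None,fx=6,fy=6,interpolation=cv2.INTER_CUBIC))
hsv=cv2.cvtColor(p,cv2.COLOR_RGB2HSV)
m=(hsv[...,0]>=0)&(hsv[...,0]<22)&(hsv[...,1]>150)&(d>0)&(abs(W[...,0]-.55)<.1)&(abs(W[...,1]-.2)<.15)
q=W[m]; print(np.median(q,0),cv2.minAreaRect((q[:,:2]*1000).astype('float32')))
print(bot.observe()['t'],bot.observe()['wrist_force'])
```

```text
[0.55468661 0.19954571 0.02714821] ((556.2681274414062, 201.6849365234375), (233.73020935058594, 69.79297637939453), 77.96058654785156)
8.85 [ 0.39651685 -0.26803558  0.55510236]
```

View pics/crop3.png

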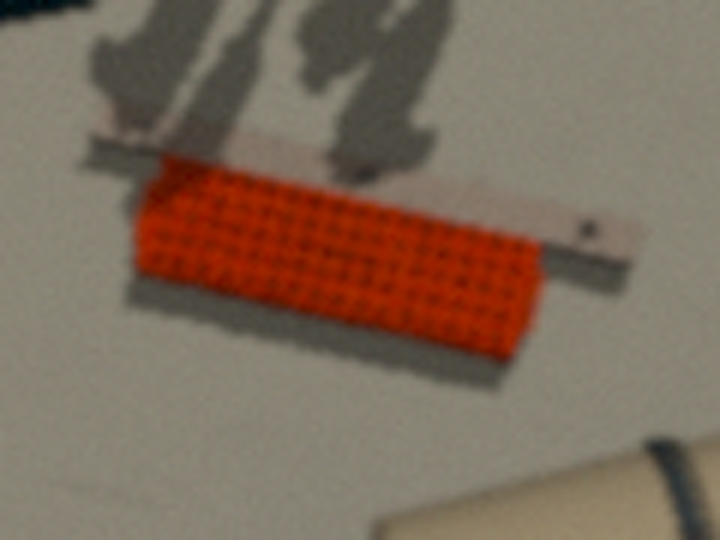

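The rack lies flush along the rail at 78.0° against the rail's 77.8°, and both ends are inside the rail's ends (crop 160–543 against 90–632). The press built up force against the rail evenly on both fingers, so the rack is seated along its length. The arm is clear, so I'll hand in.

```bash
python3 -c "
from workcell import bot
print(bot.sign_off())"
```

```text
the job is handed in; nothing more can be done
None
```

I pushed the orange rack flush and parallel against the stop rail, with both ends inside the rail's ends, without touching the green rack or the foil-sealed plate, and handed the job in at about 9 s; no verdict came back.

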